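Set the roller clearance of a peristaltic pump head

ROBOT

A 6-joint arm with a two-finger parallel gripper is mounted at the origin on the work surface. World frame = base frame: x ahead of the robot, y to its left, z up, the work surface at z = 0. Lengths are in m, angles in degrees, forces in N, time in s.
With the tool pointing down it reaches from about 0.3 to 0.75 m from the base axis. Payload 8.5 kg.
Tool frame: the origin (TCP) lies between the finger pads; the fingertips stand 17 mm ahead of it and the grasp point (between the pads) lies 2 mm behind it; z points along the fingers, y is the direction in which the jaws open and shut (so a half turn about z gives the same grasp; the last joint's range is limited). The gripper opens to 85 mm and grips with 20 to 120 N. Pads are 22 mm wide; open, the fingers measure 114 mm over their backs; the gripper's body (76 mm by 85 mm) begins 54 mm behind the grasp point. The pads swing forward as they close: fully open they stand 13 mm farther back than shut.
Start: joints at [-81.836, 21.807, 74.336, -0, 83.858, -12.336], TCP at [0.193, -0.515, 0.248] pointing down, gripper open.
Joint ranges: [-178.18, 178.18], [-50.72, 133.34], [12.68, 142.11], [-81.47, 261.47], [9.98, 163.14], [-165.26, 165.26]. Speed limits (degrees/s): [136.94, 136.94, 180, 180, 180, 180].

INTERFACE

Orientations are given as a 3x3 rotation matrix whose columns are the frame's x, y, z axes.
In Python, from rig import readout, eyes, env gives the robot as it stands.
- The arm moves only by the tool arm_command, never from a script. Its argument "rows" is text: rows parted by semicolons, each of 7 numbers parted by spaces: the closure, from 0 (fully open) to 1 (shut), then the shift along the tool's x, y, z in mm, then the turn, a rotation vector about the tool's x, y, z in degrees. In form: grip dx dy dz rx ry rz; .... A call has 1 to 5 rows; each row shifts and turns the commanded pose from where the row before left it, along the tool's axes as they then stand; what a row does not reach is not made up. A row lasts 1/12 s, in which the tool goes at most 41.7 mm and 7.16 degrees, less where a joint would pass 70% of its speed; a pose out of reach is approached as far as the arm can. A call with a gripper value outside its range is refused whole. The fingers move at their own pace and stop on an object; "squeeze" is the grip in N (left out, the last holds). Time passes only in rows, so rows that do not move let the fingers close. It gives the time, the measured TCP pose, the force and the opening at its end, in the units of the state.
- readout.observe(): the state, without advancing time (a new reading comes with each control period).
- eyes.get_image(name): name is "side" or "top" or "wrist"; returns the picture (384x512x3 uint8, red, green, blue); there is no depth.
- eyes.camera_model(name): a dict with "mtx" (3x3 intrinsics, pixels), "view" (4x4, takes a point from world to camera coordinates). Camera axes: x right, y up, looking along -z (the intrinsics and any distortion apply to the point x, -y, -z); pixel columns grow to the right and rows downward; lengths in m; the calibration is good to about 2 mm. A picture is of the moment at which its call begins: read the wrist's pose just before it. camera_model takes no time and is no camera call; for the wrist camera it gives the pose at the moment of the call.
- env.close_job(): hands the job in, once; it reports no verdict.
The state is a dict: "time_s": time; "q": joint angles; "qvel": joint speeds; "joint_efforts": joint torques, N m; "position": TCP position; "tool_rot": TCP orientation; "ft_force": force on the tool from outside, world axes, zero at the start; "wrist_torque": the same for the moment, N m; "grip_width": finger opening in m.
Only numpy, scipy, OpenCV 4.12 (cv2) and the standard library are available. Lean on these libraries where they do the work, as an engineer would, in place of code of your own. Each camera call takes 0.05 s, during which the arm holds its last target. There are 200 camera calls.

TASK

Take the setting bar from its rack and, working through the slot in the top of the pump head, push the star wheel round one tooth at a time, teeth toward the open face of the head, until you feel the track come to bear on the rollers; then back the wheel off by one tooth. Use only the bar on the pump and lean on it gently, never with more than 20 N. Stand the bar back in a hole of the rack and leave the other things on the bench where they are.

Things in the scene. Friction and masses are not known exactly. Their poses are not given: they have to be found in the camera images.
- pump: Bench-top peristaltic pump, fixed: grey drive unit (x -130..40, y -150..80 mm, 120 mm high) with an aluminium roller head on its +x face (x 40..102, y -80..80, top at z 130 mm). Origin on the bench, z up. +x points out of the head's open face, where rotor and track are seen; the adjuster is in the closed box at the head's +y end
- slot (a point): Centre of the access slot, on the upper surface of the head's 4 mm thick top plate (x 71, y 55, z 130 mm in the pump's frame); axes as the pump's. The slot is 34 mm long along x and 12 mm wide along y. The crests of the star wheel's teeth pass 7 mm below this point
- wheel_centre (a point): Centre of the steel star wheel, 32 mm below the slot; fixed, axes as the pump's, wheel axis along y. 10 teeth 36 degrees apart, 3.5 mm thick, 10 mm wide; crest radius 25, root radius 15.5 mm; pitch at the crests 15.7 mm. It stops at any angle; start angle unknown. Friction holds it: about 2 N at a tooth turns it. Teeth pushed toward +x close the track on the rollers, toward -x open it
- rotor_axis (a point): Middle of the rotor, fixed, axes as the pump's; rotor axis along x. It carries four white sprung rollers, 33 mm out to their outer faces, one of them facing the track (+y). When the track bears on it the push at the tooth climbs steadily, by a few N per mm moved; before that it stays about 2 N. At the start the track is 1.3 to 2.4 teeth from bearing
- track_face (a point): Middle of the face of the grey curved track that the star wheel's screw drives toward the rollers (-y). In the pump's frame its y is 3.0 mm when it just bears on the rollers and 0.25 mm more per tooth backed off: less than the error of a reading, so it must be felt
- bar: Setting bar, 93 mm long, about 80 g, standing upright in the middle hole of the rack: round steel shank of 5 mm diameter with a rounded end, and above it a square black handle 18 x 18 x 55 mm. Origin at the tip of the shank, z along the bar up to the handle: shank from 0 to 38 mm, handle from 38 to 93 mm, its flats facing x and y
- bar_tip (a point): The tip of the bar's shank (the same point as the bar's origin)
- rack: Wooden rack block, fixed, 50 mm (x) x 140 mm (y) x 44 mm high, with three upright holes of 12 mm diameter, 40 mm deep, in a row along its y axis at -45, 0 and 45 mm. Origin under its middle on the bench. A bar stands in a hole with the underside of its handle on the rack's top (tip 6 mm above the bench)
- rack_hole0 (a point): Mouth of the hole at y -45 mm, on the rack's top
- rack_hole1 (a point): Mouth of the middle hole, on the rack's top
- rack_hole2 (a point): Mouth of the hole at y 45 mm, on the rack's top
- flask: Conical glass flask, 84 mm wide, 128 mm tall with its rubber stopper, bystander; origin under its centre
- dropper: White dropper bottle, 38 mm wide, 85 mm tall, bystander; origin under its centre
- head_cover: Clear cover plate taken off the pump head, 94 x 112 x 4 mm, lying flat, bystander; origin under its centre
- burner: Gas burner with round foot 76 mm wide, 126 mm tall, bystander; origin under its centre
Not all that is in view belongs to the job. What is shaped like the bar but red is not meant. There is more than one size of the rack; the one meant has the size given above.

How it is judged:
By the outcome, as a careful person would: the job done as asked, in the order asked, and still so for the second after the job is handed in, with the robot touching nothing.
It also fails if it takes over 72 s, if anything falls off the work surface, if the arm or the gripper's body presses on something with over 40 N, if the wrist force passes 120 N, or if a joint passes its speed limit or range.

## Working session

There is one attempt and no reset: what is moved stays moved. The work goes in short steps, Python scripts to look and compute and a tool call to move; the robot and the scene stay as the last step left them, time stands still between calls to the robot, and variables do not carry over. Pictures are saved under pics/ and viewed, about 8 in all and at most 12, crops included, and the job is handed in when it is done.

Besides the shell and the picture viewer there is one more tool, called after "Request:" as a command line: name --argument value ..., lists and objects as JSON in quotes. arm_command: Moves the arm, as the interface text tells. Its arguments: {"type":"object","properties":{"rows":{"type":"string"},"squeeze":{"type":"number"}},"required":["rows"]}

```bash
mkdir -p pics; ls
python3 - <<'E'
from rig import readout, eyes, env
import cv2,numpy as np
s=readout.observe();print(s)
for n in ["side","top"]:
    im=eyes.get_image(n);cv2.imwrite(f"pics/{n}0.png",im[:,:,::-1])
    m=eyes.camera_model(n);print(n,m)
E
```

```text
pics
{'time_s': 0.0, 'q': array([-8.18358796e+01,  2.18421583e+01,  7.43840733e+01,  7.73298289e-04,
        8.38587571e+01, -1.23372990e+01]), 'qvel': array([ 0.10378132, -0.03698483, -0.05201226, -0.02400661, -0.0657455 ,
        0.05793803]), 'joint_efforts': array([ 1.65996182e-03, -4.48460662e+01, -2.31277943e+01, -7.79728316e-05,
        4.80590825e-03, -1.19473093e-06]), 'position': array([ 0.19257577, -0.51490262,  0.24770482]), 'tool_rot': array([[ 9.36664055e-01,  3.50229080e-01, -1.97363466e-04],
       [ 3.50228980e-01, -9.36662960e-01,  1.47020450e-03],
       [ 3.30045323e-04, -1.44621012e-03, -9.99998900e-01]]), 'ft_force': array([ 1.28670724, -0.28977445, -0.91431897]), 'wrist_torque': array([-0.05018993,  0.00921823,  0.00493853]), 'grip_width': 0.08545369732601446}
side {'mtx': array([[481.1771813 ,   0.        , 251.919307  ],
       [  0.        , 481.1771813 , 189.54169978],
       [  0.        ,   0.        ,   1.        ]]), 'view': array([[ 0.83423495, -0.55134539, -0.00838572, -0.48268088],
       [ 0.29094465,  0.42720494,  0.85606492, -0.20032124],
       [-0.46840502, -0.71659905,  0.51680028, -1.1567444 ],
       [ 0.        ,  0.        ,  0.        ,  1.        ]])}
top {'mtx': array([[361.78240094,   0.        , 257.33650921],
       [  0.        , 361.78240094, 193.37040981],
       [  0.        ,   0.        ,   1.        ]]), 'view': array([[-0.05267019, -0.99860553,  0.00358534, -0.0520287 ],
       [ 0.97528433, -0.05066798,  0.21506565, -0.53008596],
       [-0.21458408,  0.01482428,  0.97659301, -1.1231394 ],
       [ 0.        ,  0.        ,  0.        ,  1.        ]])}
```

Run:
```python
import cv2,numpy as np
for n in ["side","top"]:
    im=cv2.imread(f"pics/{n}0.png"); cv2.imwrite(f"pics/{n}0b.png",cv2.resize(im,(800,600),interpolation=cv2.INTER_CUBIC))
```

```text
(no output)
```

View pics/side0b.png

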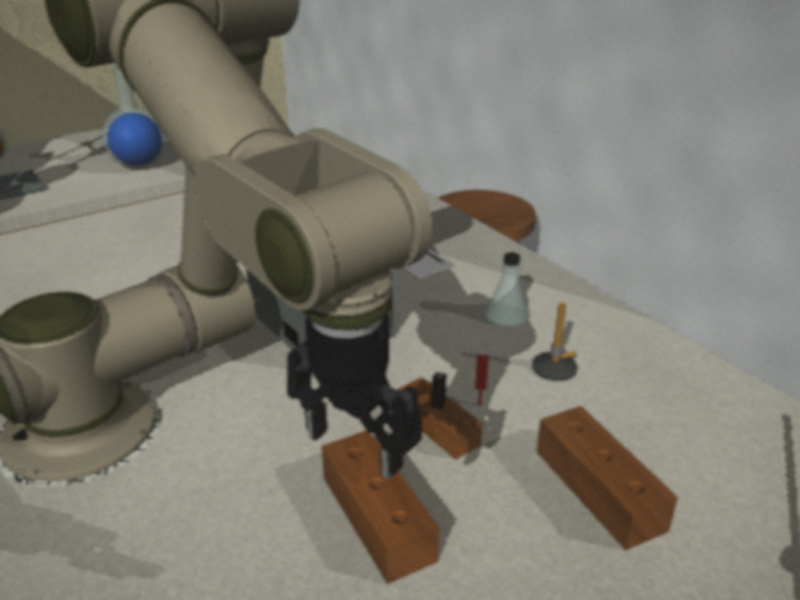

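View pics/top0b.png

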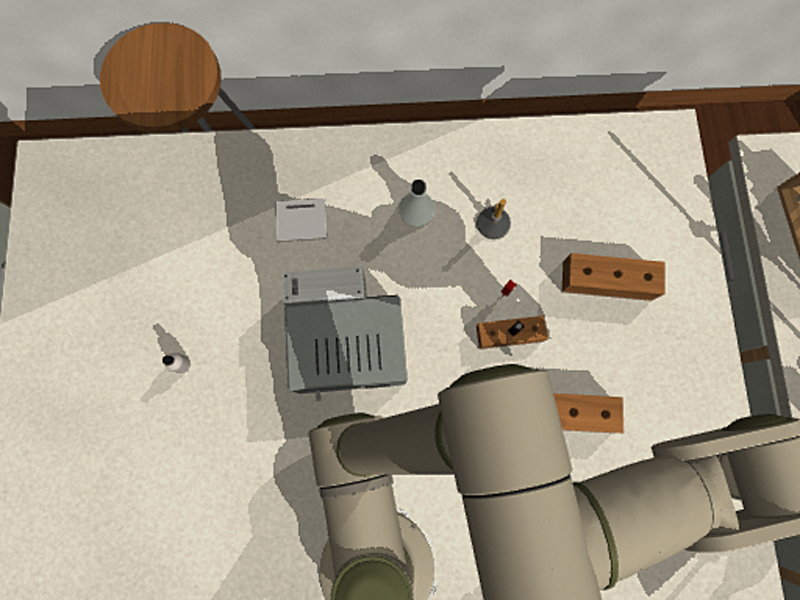

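The side view shows the arm and three racks; the smallest, with the black bar, is near (440,415), and the red decoy is at (482,375). The top view shows the pump at about (345,335), its head at (325,283) with the slot near (295,285), and the small rack at (513,331).

Run:
```python
import cv2,numpy as np
im=cv2.imread("pics/top0.png")[165:255,172:362]; cv2.imwrite("pics/crop1.png",cv2.resize(im,None,fx=4.2,fy=4.2,interpolation=cv2.INTER_CUBIC))
```

```text
(no output)
```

View pics/crop1.png

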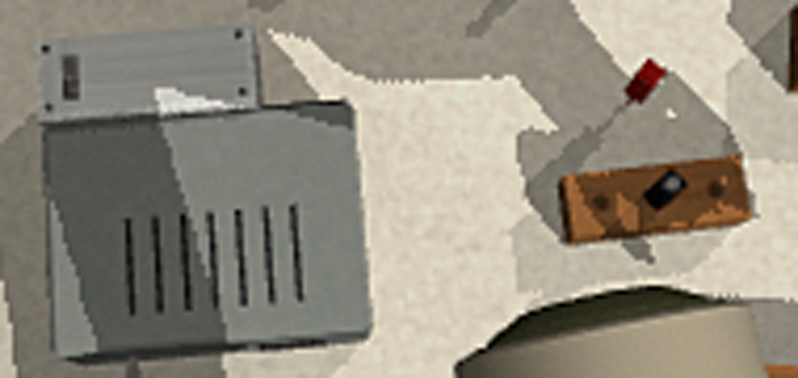

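```bash
cat > h.py <<'E'
import numpy as np
from rig import readout, eyes, env
def ray(m,u,v):
    R,t=m["view"][:3,:3],m["view"][:3,3]
    K=m["mtx"]; d=np.array([(u-K[0,2])/K[0,0],-(v-K[1,2])/K[1,1],-1])
    return -R.T@t, R.T@d
def onz(m,u,v,z):
    c,d=ray(m,u,v); return c+d*(z-c[2])/d[2]
def proj(m,p):
    q=m["view"][:3,:3]@p+m["view"][:3,3]; K=m["mtx"]
    return np.array([K[0,0]*q[0]/-q[2]+K[0,2],-K[1,1]*q[1]/-q[2]+K[1,2]])
E
python3 - <<'E'
from h import *
m=eyes.camera_model("top")
f=lambda u,v,z:(onz(m,u/4.2+172-.4,v/4.2+165-.4,z)*1000).round(1)[:2]
for n,u,v,z in [("FL",38,44,.13),("FR",254,28,.13),("NR",258,106,.13),("NL",38,122,.13),("slot",71,77,.13),("slot_f",70,54,.13),("slot_n",72,100,.13),
 ("hole_l",601,201,.044),("hole_r",716,189,.044),("rFL",563,177,.044),("rFR",740,156,.044),("bar",667,184,.099),
 ("pNR",370,335,.12),("pNL",55,355,.12)]: print(n,f(u,v,z))
E
```

```text
FL [580.9 155.2]
FR [584.9  -4.1]
NR [525.7  -4.7]
NL [522.1 155.6]
slot [554.6 131.2]
slot_f [572.1 131.7]
slot_n [537.2 130.7]
hole_l [ 456.2 -263.7]
hole_r [ 460.9 -354. ]
rFL [ 476.6 -235.7]
rFR [ 486.1 -375.5]
bar [ 457.8 -304.3]
pNR [356.4 -77.5]
pNL [354.1 146.8]
```

Run:
```python
from h import *
T=eyes.camera_model("top");S=eyes.camera_model("side");W=eyes.camera_model("wrist")
def tri(a,b):
    c1,d1=ray(T,*a);c2,d2=ray(S,*b)
    A=np.stack([d1,-d2],1);k=np.linalg.lstsq(A,c2-c1,rcond=None)[0]
    p,q=c1+k[0]*d1,c2+k[1]*d2;return ((p+q)/2).round(4),np.linalg.norm(p-q)
c=lambda u,v:(u/4.2+171.6,v/4.2+164.6)
print("red",tri(c(648,75),(308.5,228.5)));print("bar",tri(c(667,184),(281.6,241)))
s=readout.observe();R=s["tool_rot"];V=W["view"];cw=-V[:3,:3].T@V[:3,3]
print(R.T@(cw-s["position"]),(V[:3,:3]@R).round(3),W["mtx"])
print("shift to (.43,-.30,.25)",R.T@(np.array([.43,-.30,.25])-s["position"])*1000)
```

```text
red (array([ 0.5437, -0.2998,  0.0901]), np.float64(0.00034218992212329424))
bar (array([ 0.459 , -0.3058,  0.0925]), np.float64(0.0003003843537074726))
[ 0.06833306  0.00054763 -0.12580469] [[-0.001  1.    -0.001]
 [ 0.963  0.001  0.269]
 [ 0.269 -0.001 -0.963]] [[326.15741741   0.         254.87439093]
 [  0.         326.15741741 187.60365668]
 [  0.           0.           1.        ]]
shift to (.43,-.30,.25) [ 297.66316842 -118.18670296   -1.98767815]
```

Request:
arm_command --rows "0 34 -12.2 0 0 0 0;0 34 -12.2 0 0 0 0;0 34 -12.2 0 0 0 0;0 34 -12.2 0 0 0 0;0 34 -12.2 0 0 0 0"

```text
time_s: 0.52
position: [0.3314, -0.3971, 0.2481]
tool_rot: [[0.937, 0.35, -0.0], [0.35, -0.937, 0.001], [-0.0, -0.001, -1.0]]
ft_force: [0.2, 0.1, 0.3]
grip_width: 0.0852
```

Request:
arm_command --rows "0 34 -12.2 0 0 0 0;0 34 -12.2 0 0 0 0;0 34 -12.2 0 0 0 0;0 34 -12.2 0 0 0 0;0 0 0 0 0 0 0"

```text
time_s: 0.93
position: [0.4441, -0.3011, 0.248]
tool_rot: [[0.935, 0.355, 0.001], [0.355, -0.935, 0.002], [0.001, -0.001, -1.0]]
ft_force: [-1.3, 0.0, -0.1]
grip_width: 0.0858
```

Run:
```python
from h import *
import cv2,pickle
s=readout.observe();print(s["position"],s["tool_rot"].round(3),s["ft_force"],s["time_s"])
im=eyes.get_image("wrist");pickle.dump((s,eyes.camera_model("wrist")),open("w1.pkl","wb"))
cv2.imwrite("pics/w1.png",cv2.resize(im[:,:,::-1],(800,600),interpolation=cv2.INTER_CUBIC))
```

```text
[ 0.44407496 -0.3011341   0.24801888] [[ 0.935  0.355  0.001]
 [ 0.355 -0.935  0.002]
 [ 0.001 -0.001 -1.   ]] [-1.26444222  0.00878345 -0.12928922] 0.9333
```

View pics/w1.png

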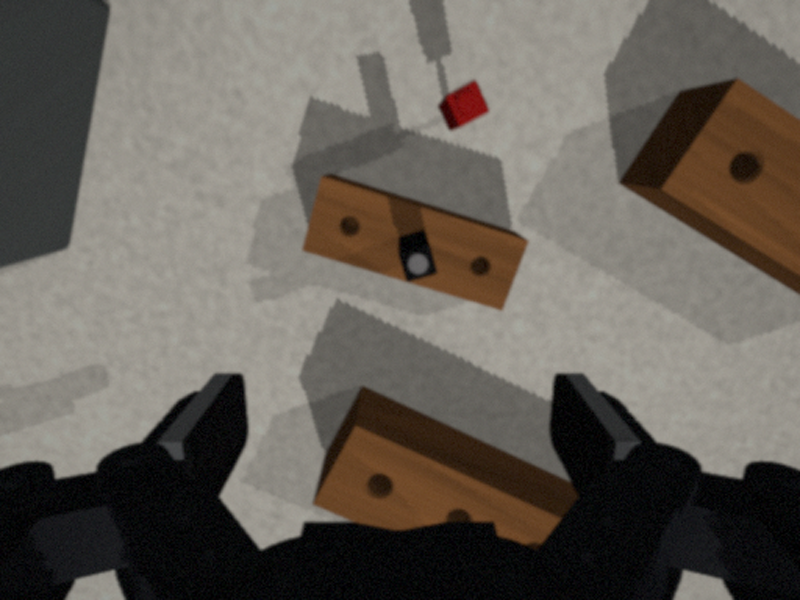

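The wrist view shows the small rack with its long axis from (318,215) to (515,270). The black handle top is at (418,264), turned about 13° from the tool, and the red decoy at (465,105) is clear of it. I'll zoom in for the handle angle.

Run:
```python
import cv2
im=cv2.imread("pics/w1.png")[160:320,290:540]
cv2.imwrite("pics/w1c.png",cv2.convertScaleAbs(cv2.resize(im,None,fx=3.2,fy=3.2,interpolation=cv2.INTER_CUBIC),alpha=2.2,beta=20))
```

```text
(no output)
```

View pics/w1c.png

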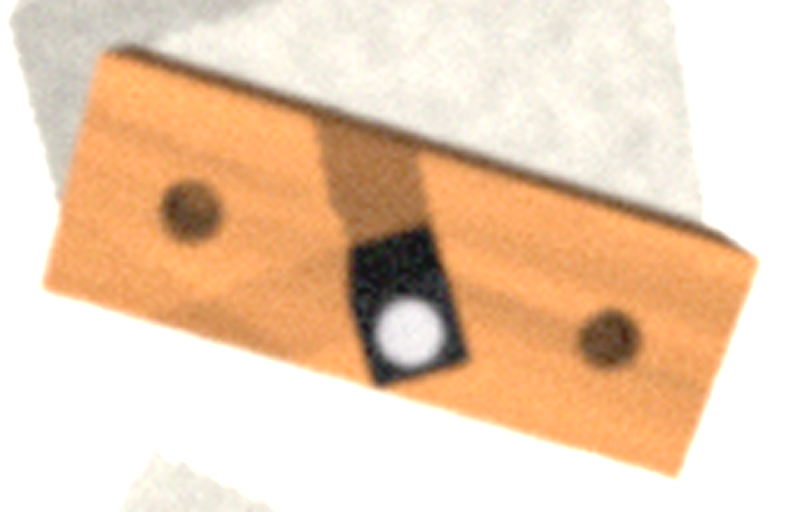

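Run:
```python
from h import *
import pickle
s,m=pickle.load(open("w1.pkl","rb"))
f=lambda u,v,z:onz(m,(u/3.2+290)/1.5625-.4,(v/3.2+160)/1.5625-.4,z)
cap=f(410,332,.099);hl=f(191,211,.044);hr=f(609,338,.044)
print(cap,hl,hr,(hl+hr)/2,np.linalg.norm(hl-hr),np.degrees(np.arctan2(-(hl-hr)[0],(hl-hr)[1])))
e=f(467,358,.099)-f(378,386,.099);print(np.linalg.norm(e),np.degrees(np.arctan2(e[1],e[0])))
e=f(467,358,.099)-f(427,227,.044);print(e)
R=s["tool_rot"];print(np.degrees(np.arctan2(R[1,0],R[0,0])))
a=np.radians(36);R2=np.array([[np.cos(a),np.sin(a),0],[np.sin(a),-np.cos(a),0],[0,0,-1]])
print(R2.T@(cap-s["position"])*1000)
```

```text
[ 0.4547456  -0.31038298  0.099     ] [ 0.45200508 -0.26604879  0.044     ] [ 0.45773838 -0.35554206  0.044     ] [ 0.45487173 -0.31079543  0.044     ] 0.089676729791736 3.6655854621121406
0.01614810019657341 -51.29981051564432
[-0.01191873 -0.00934635  0.055     ]
20.803227940963197
[  3.19636738  13.75454656 149.01887902]
```

Request:
arm_command --rows "0 0 0 0 0 0 -5.4;0 0 0 0 0 0 -5.4;0 0 0 0 0 0 -5.2;0 4.4 13.3 0 0 0 0;0 0 0 20 0 0 0"

```text
time_s: 1.4
position: [0.4534, -0.3158, 0.2309]
tool_rot: [[0.804, 0.594, 0.005], [0.594, -0.804, -0.005], [0.001, 0.007, -1.0]]
ft_force: [0.0, -0.0, -0.5]
grip_width: 0.0855
```

Request:
arm_command --rows "0 0 0 40 0 0 0;0 0 0 40 0 0 0;0 0 0 35 0 0 0;0 0 0 26 0 0 0;0 0 0 13 0 0 0"

```text
time_s: 1.82
position: [0.4503, -0.3128, 0.0707]
tool_rot: [[0.805, 0.594, -0.004], [0.594, -0.805, 0.004], [-0.001, -0.006, -1.0]]
ft_force: [0.1, 0.3, 0.1]
grip_width: 0.0855
```

Request:
arm_command --rows "0 0 0 0 0 0 0;0 0 0 0 0 0 0"

```text
time_s: 1.98
position: [0.4517, -0.3138, 0.0742]
tool_rot: [[0.804, 0.594, -0.001], [0.594, -0.804, 0.001], [-0.0, -0.001, -1.0]]
ft_force: [-0.0, 0.2, 0.7]
grip_width: 0.085
```

Run:
```python
from h import *
import cv2,pickle
s=readout.observe();print(s)
im=eyes.get_image("wrist")
cv2.imwrite("pics/w2.png",cv2.convertScaleAbs(cv2.resize(im[:,:,::-1],(800,600),interpolation=cv2.INTER_CUBIC),alpha=1.8,beta=20))
```

```text
{'time_s': 1.9833, 'q': array([-4.71178283e+01,  3.25537765e+01,  8.82512431e+01, -8.93531631e-03,
        5.92555035e+01,  6.43601626e+00]), 'qvel': array([ 0.31106596, -1.80746031, -1.56754495,  0.0442275 ,  0.40359061,
        0.05807628]), 'joint_efforts': array([-5.99758071e-02, -4.62522376e+01, -1.59793478e+01, -3.71752205e-03,
       -7.82613759e-02, -5.29302648e-03]), 'position': array([ 0.4517133 , -0.31378325,  0.07419534]), 'tool_rot': array([[ 8.04367990e-01,  5.94130852e-01, -8.17032393e-04],
       [ 5.94131360e-01, -8.04367740e-01,  6.82816279e-04],
       [-2.51512282e-04, -1.03466013e-03, -9.99999433e-01]]), 'ft_force': array([-0.00364532,  0.19272748,  0.69971895]), 'wrist_torque': array([-0.00837231, -0.01009467, -0.02931948]), 'grip_width': 0.08498074703590795}
```

View pics/w2.png

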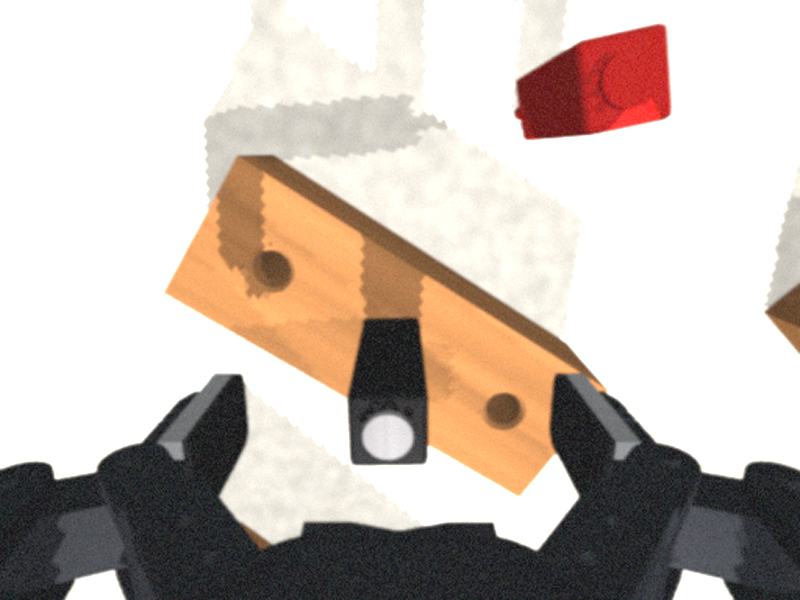

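The view shows the handle square to the jaws, cap at (388,437) and jaw centre near x=398. I'll compute the small correction.

Run:
```python
from h import *
s=readout.observe();m=eyes.camera_model("wrist")
p=onz(m,388/1.5625-.4,437/1.5625-.4,.099);print(s["position"],p,s["tool_rot"].T@(p-s["position"])*1000)
for u,v in [(272,270),(503,410)]: print(onz(m,u/1.5625-.4,v/1.5625-.4,.044))
```

```text
[ 0.45218833 -0.31402435  0.07511396] [ 0.45609406 -0.30889166  0.099     ] [  6.19257124  -1.78079688 -23.8877133 ]
[ 0.45475511 -0.2633474   0.044     ]
[ 0.46015126 -0.35329524  0.044     ]
```

Request:
arm_command --rows "0 6 -2 1 0 0 0;0 0 0 0 0 0 0;1 0 0 0 0 0 0;1 0 0 0 0 0 0;1 0 0 0 0 0 0" --squeeze 80

```text
time_s: 2.45
position: [0.456, -0.3081, 0.0737]
tool_rot: [[0.804, 0.595, 0.0], [0.595, -0.804, -0.001], [0.0, 0.001, -1.0]]
ft_force: [0.1, -0.2, -0.9]
grip_width: 0.0516
```

Request:
arm_command --rows "1 0 0 0 0 0 0;1 0 0 0 0 0 0;1 0 0 0 0 0 0;1 0 0 0 0 0 0;1 0 0 0 0 0 0"

```text
time_s: 2.87
position: [0.456, -0.3082, 0.0735]
tool_rot: [[0.804, 0.595, 0.0], [0.595, -0.804, -0.0], [0.0, 0.001, -1.0]]
ft_force: [-0.2, -0.2, 2.5]
grip_width: 0.0172
```

Request:
arm_command --rows "1 0 0 0 0 0 0;1 0 0 0 0 0 0;1 0 0 0 0 0 0"

```text
time_s: 3.12
position: [0.456, -0.3082, 0.0735]
tool_rot: [[0.804, 0.595, 0.0], [0.595, -0.804, -0.0], [0.0, 0.001, -1.0]]
ft_force: [-0.1, -1.1, 3.2]
grip_width: 0.0169
```

Request:
arm_command --rows "1 0 0 -25 0 0 0;1 0 0 -40 0 0 0;1 0 0 -40 0 0 -7;1 0 0 -40 0 0 -7;1 0 0 -20 0 0 -7"

```text
time_s: 3.53
position: [0.4563, -0.3084, 0.2428]
tool_rot: [[0.532, 0.847, 0.004], [0.847, -0.532, -0.004], [-0.001, 0.005, -1.0]]
ft_force: [0.8, -0.3, -0.6]
grip_width: 0.0173
```

Request:
arm_command --rows "1 0 0 0 0 0 -7;1 0 0 0 0 0 -7;1 0 0 0 0 0 -7;1 0 0 0 0 0 -7;1 0 0 0 0 0 -6"

```text
time_s: 3.95
position: [0.4556, -0.3078, 0.2378]
tool_rot: [[-0.032, 0.999, -0.001], [0.999, 0.032, 0.001], [0.001, -0.001, -1.0]]
ft_force: [-0.4, -0.5, -0.9]
grip_width: 0.0171
```

Request:
arm_command --rows "1 25 6 0 0 0 0;1 40 10 0 0 0 0;1 40 10 0 0 0 0;1 40 10 0 0 0 0;1 40 10 0 0 0 0"

```text
time_s: 4.37
position: [0.4967, -0.12, 0.2378]
tool_rot: [[-0.026, 1.0, -0.001], [1.0, 0.026, 0.001], [0.001, -0.001, -1.0]]
ft_force: [1.4, -0.1, -0.9]
grip_width: 0.017
```

Request:
arm_command --rows "1 40 10 0 0 0 0;1 40 10 0 0 0 0;1 40 10 0 0 0 0;1 40 10 0 0 0 0;1 40 10 0 0 0 0"

```text
time_s: 4.78
position: [0.5414, 0.0815, 0.2379]
tool_rot: [[-0.026, 1.0, -0.001], [1.0, 0.026, 0.0], [0.0, -0.001, -1.0]]
ft_force: [-0.2, -0.6, -1.6]
grip_width: 0.0171
```

Request:
arm_command --rows "1 30 8 0 0 0 0;1 20 5 0 0 0 0;1 0 0 0 0 0 0;1 0 0 0 0 0 0;1 0 0 0 0 0 0"

```text
time_s: 5.2
position: [0.5531, 0.129, 0.2379]
tool_rot: [[-0.026, 1.0, -0.001], [1.0, 0.026, -0.0], [-0.0, -0.001, -1.0]]
ft_force: [-0.5, -0.0, -0.4]
grip_width: 0.017
```

Run:
```python
from h import *
import cv2,pickle
s=readout.observe();print(s)
im=eyes.get_image("wrist");pickle.dump((s,eyes.camera_model("wrist"),im),open("w3.pkl","wb"))
cv2.imwrite("pics/w3.png",cv2.convertScaleAbs(cv2.resize(im[:,:,::-1],(800,600),interpolation=cv2.INTER_CUBIC),alpha=1.5,beta=15))
```

```text
{'time_s': 5.2, 'q': array([ 1.19445046e+00,  2.40763563e+01,  7.24266361e+01, -1.62967175e-02,
        8.35620456e+01, -2.83632420e-01]), 'qvel': array([-1.05647351e+00, -3.86682945e-01, -7.40369575e-04,  1.02958034e-01,
       -6.78710072e-02,  1.16712430e-01]), 'joint_efforts': array([ 1.18503984e+00, -4.71240878e+01, -2.34385818e+01,  4.78449999e-02,
        4.85746001e-03,  1.03115779e-02]), 'position': array([0.55314792, 0.12899075, 0.23790668]), 'tool_rot': array([[-2.58267502e-02,  9.99665796e-01, -1.12898401e-03],
       [ 9.99666395e-01,  2.58264198e-02, -3.06238583e-04],
       [-2.76978622e-04, -1.13651652e-03, -9.99999316e-01]]), 'ft_force': array([-0.52390943, -0.04446005, -0.43821539]), 'wrist_torque': array([-0.01344588,  0.01962101, -0.00428336]), 'grip_width': 0.01696286591009901}
```

View pics/w3.png

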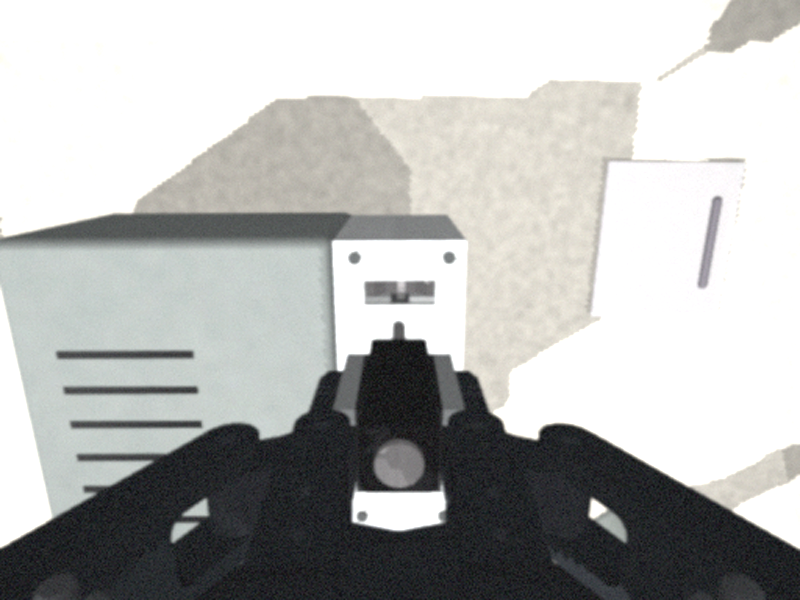

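The wrist view shows the slot at (365–435, 281–304) and the bar tip at (399,323) on the gripper centreline. A tooth is visible in the slot near x=400. I'll zoom in to locate it.

Run:
```python
from h import *
import cv2,pickle
s,m,im=pickle.load(open("w3.pkl","rb"))
c=im[145:245,205:305,::-1]
cv2.imwrite("pics/w3c.png",cv2.resize(c,None,fx=6,fy=6,interpolation=cv2.INTER_CUBIC))
f=lambda u,v,z:onz(m,u/1.5625-.4,v/1.5625-.4,z)*1000
for u,v in [(365,281),(435,281),(365,304),(435,304),(400,292.5)]: print(f(u,v,.13).round(1))
for u,v in [(332,240),(467,240)]: print("corner",f(u,v,.13).round(1))
print("tip",f(399,326,.1705).round(1))
```

```text
[537.4 136.6 130. ]
[570.6 137.4 130. ]
[537.5 125.2 130. ]
[571.  126.1 130. ]
[554.1 131.4 130. ]
corner [522.  155.8 130. ]
corner [584.5 157.3 130. ]
tip [553.7 128.7 170.5]
```

View pics/w3c.png

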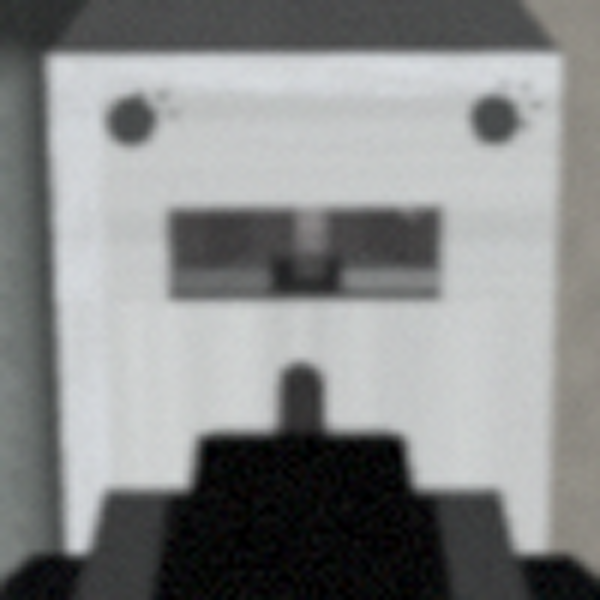

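Slot centre is at about (554.1,131.4) with yaw 1.5°, matching the earlier estimate. A tooth crest sits about 0.8 mm to +x of slot centre, at roughly +2°, so I'll insert 5.5 mm to −x of centre.

Request:
arm_command --rows "1 2.7 -5.1 0 0 0 0;1 0 0 15 0 0 0;1 0 0 15 0 0 0;1 0 0 5 0 0 0;1 0 0 0 0 0 0"

```text
time_s: 5.67
position: [0.5476, 0.1316, 0.2024]
tool_rot: [[-0.025, 1.0, -0.003], [1.0, 0.025, -0.0], [-0.0, -0.003, -1.0]]
ft_force: [-0.4, -0.5, -0.0]
grip_width: 0.0173
```

Request:
arm_command --rows "1 0 0 3 0 0 0;1 0 0 3 0 0 0;1 0 0 3 0 0 0;1 0 0 0 0 0 0"

```text
time_s: 6.0
position: [0.5482, 0.1322, 0.1941]
tool_rot: [[-0.026, 1.0, -0.0], [1.0, 0.026, -0.0], [-0.0, -0.0, -1.0]]
ft_force: [-0.3, 0.2, -0.7]
grip_width: 0.0171
```

Run:
```python
from h import *
s=readout.observe();print(s["position"],s["ft_force"],s["wrist_torque"])
```

```text
[0.5481717  0.13216637 0.19410504] [-0.3404493   0.20192567 -0.70438822] [-0.03443893 -0.02315984  0.01177876]
```

Request:
arm_command --rows "1 0 0 3 0 0 0;1 0 0 3 0 0 0;1 0 0 0 0 0 0"

```text
time_s: 6.25
position: [0.548, 0.1322, 0.1877]
tool_rot: [[-0.026, 1.0, -0.001], [1.0, 0.026, 0.0], [0.0, -0.001, -1.0]]
ft_force: [0.9, -0.2, -1.2]
grip_width: 0.0172
```

Request:
arm_command --rows "1 0 0 2 0 0 0;1 0 0 2 0 0 0;1 0 0 1 0 0 0;1 0 0 0 0 0 0"

```text
time_s: 6.58
position: [0.5482, 0.1322, 0.183]
tool_rot: [[-0.026, 1.0, -0.0], [1.0, 0.026, 0.0], [0.0, -0.0, -1.0]]
ft_force: [-0.1, -0.3, -0.6]
grip_width: 0.0169
```

Request:
arm_command --rows "1 0 1 0 0 0 0;1 0 0 0 0 0 0"

```text
time_s: 6.75
position: [0.5495, 0.1322, 0.1834]
tool_rot: [[-0.026, 1.0, 0.0], [1.0, 0.026, 0.0], [0.0, 0.0, -1.0]]
ft_force: [-0.2, -0.5, 0.4]
grip_width: 0.0169
```

Request:
arm_command --rows "1 0 1 0 0 0 0;1 0 0 0 0 0 0"

```text
time_s: 6.92
position: [0.5502, 0.1323, 0.1834]
tool_rot: [[-0.026, 1.0, -0.001], [1.0, 0.026, 0.0], [0.0, -0.001, -1.0]]
ft_force: [-1.5, 0.1, 0.0]
grip_width: 0.0171
```

Request:
arm_command --rows "1 0 1 0 0 0 0;1 0 0 0 0 0 0"

```text
time_s: 7.08
position: [0.5511, 0.1323, 0.1833]
tool_rot: [[-0.026, 1.0, -0.001], [1.0, 0.026, -0.0], [0.0, -0.001, -1.0]]
ft_force: [-2.6, 0.3, 0.6]
grip_width: 0.0171
```

Request:
arm_command --rows "1 0 1 0 0 0 0;1 0 0 0 0 0 0"

```text
time_s: 7.25
position: [0.5523, 0.1323, 0.1833]
tool_rot: [[-0.026, 1.0, -0.0], [1.0, 0.026, 0.0], [0.0, -0.0, -1.0]]
ft_force: [-1.6, 0.1, 1.5]
grip_width: 0.0176
```

Request:
arm_command --rows "1 0 1 0 0 0 0;1 0 0 0 0 0 0"

```text
time_s: 7.42
position: [0.5533, 0.1324, 0.1833]
tool_rot: [[-0.026, 1.0, -0.0], [1.0, 0.026, 0.0], [0.0, -0.0, -1.0]]
ft_force: [-1.7, -0.8, 0.2]
grip_width: 0.0171
```

Request:
arm_command --rows "1 0 1.4 0 0 0 0;1 0 1.4 0 0 0 0;1 0 1.4 0 0 0 0;1 0 1.4 0 0 0 0"

```text
time_s: 7.75
position: [0.5589, 0.1325, 0.1831]
tool_rot: [[-0.026, 1.0, -0.001], [1.0, 0.026, -0.0], [-0.0, -0.001, -1.0]]
ft_force: [-4.0, -0.4, -1.1]
grip_width: 0.017
```

Request:
arm_command --rows "1 0 1.4 0 0 0 0;1 0 1.4 0 0 0 0;1 0 1.4 0 0 0 0;1 0 1 0 0 0 0;1 0 0 0 0 0 0"

```text
time_s: 8.17
position: [0.5645, 0.1326, 0.1835]
tool_rot: [[-0.026, 1.0, 0.001], [1.0, 0.026, 0.0], [0.0, 0.001, -1.0]]
ft_force: [-1.6, -0.4, -0.7]
grip_width: 0.017
```

Request:
arm_command --rows "1 0 -1.5 0 0 0 0;1 0 0 -6.5 0 0 0;1 0 0 -6 0 0 0;1 0 0 0 0 0 0"

```text
time_s: 8.5
position: [0.5634, 0.1326, 0.1977]
tool_rot: [[-0.026, 1.0, 0.004], [1.0, 0.026, 0.0], [-0.0, 0.004, -1.0]]
ft_force: [0.2, -0.0, -1.1]
grip_width: 0.0169
```

Request:
arm_command --rows "1 0 -5 0 0 0 0;1 0 -5 0 0 0 0;1 0 -5 0 0 0 0;1 0 0 0 0 0 0;1 0 0 0 0 0 0"

```text
time_s: 8.92
position: [0.5472, 0.1323, 0.1959]
tool_rot: [[-0.026, 1.0, -0.0], [1.0, 0.026, 0.0], [0.0, -0.0, -1.0]]
ft_force: [0.3, 0.1, 0.3]
grip_width: 0.0168
```

Request:
arm_command --rows "1 0 0 3 0 0 0;1 0 0 3 0 0 0;1 0 0 0 0 0 0"

```text
time_s: 9.17
position: [0.5474, 0.1322, 0.1889]
tool_rot: [[-0.026, 1.0, -0.001], [1.0, 0.026, -0.0], [0.0, -0.001, -1.0]]
ft_force: [-1.0, -0.5, -1.1]
grip_width: 0.0168
```

Request:
arm_command --rows "1 0 0 3 0 0 0;1 0 0 2.5 0 0 0;1 0 0 1 0 0 0;1 0 0 0 0 0 0"

```text
time_s: 9.5
position: [0.5475, 0.1322, 0.1829]
tool_rot: [[-0.026, 1.0, -0.001], [1.0, 0.026, 0.0], [0.0, -0.001, -1.0]]
ft_force: [0.1, 0.2, -1.0]
grip_width: 0.0166
```

Request:
arm_command --rows "1 0 1 0 0 0 0;1 0 0.5 0 0 0 0;1 0 0 0 0 0 0"

```text
time_s: 9.75
position: [0.5493, 0.1322, 0.1835]
tool_rot: [[-0.026, 1.0, 0.0], [1.0, 0.026, 0.0], [0.0, 0.0, -1.0]]
ft_force: [0.1, -0.0, -1.5]
grip_width: 0.0168
```

Request:
arm_command --rows "1 0 1 0 0 0 0;1 0 0 0 0 0 0"

```text
time_s: 9.92
position: [0.5501, 0.1323, 0.1834]
tool_rot: [[-0.026, 1.0, -0.0], [1.0, 0.026, 0.0], [0.0, -0.0, -1.0]]
ft_force: [-1.2, 0.5, 0.0]
grip_width: 0.0169
```

Request:
arm_command --rows "1 0 1 0 0 0 0;1 0 0 0 0 0 0"

```text
time_s: 10.08
position: [0.5509, 0.1323, 0.1833]
tool_rot: [[-0.026, 1.0, -0.001], [1.0, 0.026, -0.0], [0.0, -0.001, -1.0]]
ft_force: [-1.4, -0.8, 0.9]
grip_width: 0.0171
```

Request:
arm_command --rows "1 0 1 0 0 0 0;1 0 0 0 0 0 0"

```text
time_s: 10.25
position: [0.552, 0.1323, 0.1833]
tool_rot: [[-0.026, 1.0, -0.0], [1.0, 0.026, -0.0], [-0.0, -0.0, -1.0]]
ft_force: [-1.8, -0.3, -0.5]
grip_width: 0.0173
```

Request:
arm_command --rows "1 0 1 0 0 0 0;1 0 0 0 0 0 0;1 0 0 0 0 0 0"

```text
time_s: 10.5
position: [0.5531, 0.1324, 0.1833]
tool_rot: [[-0.026, 1.0, -0.0], [1.0, 0.026, 0.0], [0.0, -0.0, -1.0]]
ft_force: [-2.7, 0.5, 0.8]
grip_width: 0.0171
```

Request:
arm_command --rows "1 0 0.6 0 0 0 0;1 0 0 0 0 0 0;1 0 0 0 0 0 0"

```text
time_s: 10.75
position: [0.5537, 0.1324, 0.1833]
tool_rot: [[-0.026, 1.0, -0.0], [1.0, 0.026, 0.0], [0.0, -0.0, -1.0]]
ft_force: [-1.5, 0.4, -1.1]
grip_width: 0.0168
```

Request:
arm_command --rows "1 0 0.6 0 0 0 0;1 0 0 0 0 0 0;1 0 0 0 0 0 0"

```text
time_s: 11.0
position: [0.5542, 0.1324, 0.1832]
tool_rot: [[-0.026, 1.0, -0.0], [1.0, 0.026, -0.0], [0.0, -0.0, -1.0]]
ft_force: [-3.5, -0.2, -1.0]
grip_width: 0.0167
```

Request:
arm_command --rows "1 0 0.6 0 0 0 0;1 0 0 0 0 0 0;1 0 0 0 0 0 0"

```text
time_s: 11.25
position: [0.5544, 0.1324, 0.1832]
tool_rot: [[-0.026, 1.0, -0.001], [1.0, 0.026, -0.0], [0.0, -0.001, -1.0]]
ft_force: [-4.4, -0.2, 0.2]
grip_width: 0.0168
```

Request:
arm_command --rows "1 0 0.6 0 0 0 0;1 0 0 0 0 0 0;1 0 0 0 0 0 0"

```text
time_s: 11.5
position: [0.5547, 0.1324, 0.1831]
tool_rot: [[-0.026, 1.0, -0.002], [1.0, 0.026, -0.0], [-0.0, -0.002, -1.0]]
ft_force: [-7.3, -0.6, 0.7]
grip_width: 0.0174
```

Request:
arm_command --rows "1 0 0.5 0 0 0 0;1 0 0 0 0 0 0;1 0 0 0 0 0 0"

```text
time_s: 11.75
position: [0.5548, 0.1324, 0.1831]
tool_rot: [[-0.026, 1.0, -0.003], [1.0, 0.026, -0.0], [-0.0, -0.003, -1.0]]
ft_force: [-7.6, -0.1, 2.7]
grip_width: 0.0169
```

Request:
arm_command --rows "1 0 0 0 0 0 0;1 0 0 0 0 0 0"

```text
time_s: 11.92
position: [0.5548, 0.1325, 0.1831]
tool_rot: [[-0.026, 1.0, -0.003], [1.0, 0.026, -0.0], [-0.0, -0.003, -1.0]]
ft_force: [-8.3, -0.5, 1.8]
grip_width: 0.0173
```

Run:
```python
from h import *
s=readout.observe();print(s["position"],s["ft_force"],s["wrist_torque"])
```

```text
[0.55480864 0.13246494 0.18310523] [-8.29269513 -0.52797378  1.75189318] [-0.08630545  1.77866321  0.052114  ]
```

The push climbs from about 2 N to 8 N in about 1 mm. Fz of about 1.8 N matches a tooth face leaning 13°. One more small step should confirm the steady climb.

Request:
arm_command --rows "1 0 0.4 0 0 0 0;1 0 0.4 0 0 0 0;1 0 0 0 0 0 0;1 0 0 0 0 0 0;1 0 0 0 0 0 0"

```text
time_s: 12.33
position: [0.5551, 0.1325, 0.183]
tool_rot: [[-0.026, 1.0, -0.005], [1.0, 0.026, -0.0], [-0.0, -0.005, -1.0]]
ft_force: [-10.1, -0.6, 3.6]
grip_width: 0.017
```

The climb is steady at about 10 N, so the track bears, with onset near TCP x=0.554 (tooth at about 13.5°). Next I'll release, lift, and re-enter on the +x side of the same tooth.

Request:
arm_command --rows "1 0 -2 0 0 0 0;1 0 -2 0 0 0 0;1 0 0 0 0 0 0;1 0 0 0 0 0 0"

```text
time_s: 12.67
position: [0.5534, 0.1323, 0.1836]
tool_rot: [[-0.026, 1.0, 0.002], [1.0, 0.026, 0.0], [-0.0, 0.002, -1.0]]
ft_force: [1.2, 0.4, 0.8]
grip_width: 0.0172
```

Request:
arm_command --rows "1 0 0 -6.5 0 0 0;1 0 0 -6 0 0 0;1 0 0 0 0 0 0;1 0 0 0 0 0 0"

```text
time_s: 13.0
position: [0.5531, 0.1323, 0.1965]
tool_rot: [[-0.026, 1.0, 0.002], [1.0, 0.026, 0.0], [0.0, 0.002, -1.0]]
ft_force: [0.4, -0.3, -1.7]
grip_width: 0.0171
```

Request:
arm_command --rows "1 0 4 0 0 0 0;1 0 4 0 0 0 0;1 0 4 0 0 0 0;1 0 0 0 0 0 0;1 0 0 0 0 0 0"

```text
time_s: 13.42
position: [0.565, 0.1326, 0.1955]
tool_rot: [[-0.026, 1.0, -0.0], [1.0, 0.026, -0.0], [-0.0, -0.0, -1.0]]
ft_force: [-0.2, -0.0, -0.9]
grip_width: 0.0169
```

Request:
arm_command --rows "1 0 0.5 3 0 0 0;1 0 0 2 0 0 0;1 0 0 0 0 0 0"

```text
time_s: 13.67
position: [0.5649, 0.1327, 0.1902]
tool_rot: [[-0.026, 1.0, -0.001], [1.0, 0.026, 0.0], [0.0, -0.001, -1.0]]
ft_force: [-0.2, -0.2, -0.7]
grip_width: 0.0168
```

Request:
arm_command --rows "1 0 0 2.5 0 0 0;1 0 0 2.5 0 0 0;1 0 0 2.5 0 0 0;1 0 0 0 0 0 0"

```text
time_s: 14.0
position: [0.565, 0.1326, 0.1827]
tool_rot: [[-0.026, 1.0, -0.001], [1.0, 0.026, -0.0], [-0.0, -0.001, -1.0]]
ft_force: [0.6, 0.7, -0.7]
grip_width: 0.0168
```

Request:
arm_command --rows "1 0 -1 0 0 0 0;1 0 0 0 0 0 0;1 0 0 0 0 0 0"

```text
time_s: 14.25
position: [0.5643, 0.1327, 0.1835]
tool_rot: [[-0.026, 1.0, 0.0], [1.0, 0.026, 0.0], [0.0, 0.0, -1.0]]
ft_force: [-0.5, 0.1, -0.6]
grip_width: 0.0168
```

Request:
arm_command --rows "1 0 -0.7 0 0 0 0;1 0 0 0 0 0 0;1 0 0 0 0 0 0"

```text
time_s: 14.5
position: [0.5636, 0.1326, 0.1834]
tool_rot: [[-0.026, 1.0, 0.0], [1.0, 0.026, 0.0], [0.0, 0.0, -1.0]]
ft_force: [-0.4, 0.2, -1.2]
grip_width: 0.0169
```

Request:
arm_command --rows "1 0 -0.7 0 0 0 0;1 0 0 0 0 0 0;1 0 0 0 0 0 0"

```text
time_s: 14.75
position: [0.5629, 0.1326, 0.1834]
tool_rot: [[-0.026, 1.0, 0.0], [1.0, 0.026, -0.0], [-0.0, 0.0, -1.0]]
ft_force: [0.6, 0.6, -1.9]
grip_width: 0.0172
```

Request:
arm_command --rows "1 0 -0.7 0 0 0 0;1 0 0 0 0 0 0;1 0 0 0 0 0 0"

```text
time_s: 15.0
position: [0.5624, 0.1326, 0.1834]
tool_rot: [[-0.026, 1.0, 0.001], [1.0, 0.026, -0.0], [-0.0, 0.001, -1.0]]
ft_force: [2.0, -0.0, -1.5]
grip_width: 0.017
```

Request:
arm_command --rows "1 0 -0.7 0 0 0 0;1 0 0 0 0 0 0;1 0 0 0 0 0 0"

```text
time_s: 15.25
position: [0.5616, 0.1326, 0.1835]
tool_rot: [[-0.026, 1.0, 0.001], [1.0, 0.026, 0.0], [0.0, 0.001, -1.0]]
ft_force: [1.5, -0.1, -0.4]
grip_width: 0.0171
```

Request:
arm_command --rows "1 0 -1.2 0 0 0 0;1 0 -1.2 0 0 0 0;1 0 -1.2 0 0 0 0;1 0 -1.2 0 0 0 0;1 0 -1.2 0 0 0 0"

```text
time_s: 15.67
position: [0.5554, 0.1324, 0.1834]
tool_rot: [[-0.026, 1.0, 0.0], [1.0, 0.026, 0.0], [0.0, 0.0, -1.0]]
ft_force: [3.1, 0.5, 0.7]
grip_width: 0.0171
```

Request:
arm_command --rows "1 0 -1.2 0 0 0 0;1 0 -1.2 0 0 0 0;1 0 -1 0 0 0 0;1 0 0 0 0 0 0;1 0 0 0 0 0 0"

```text
time_s: 16.08
position: [0.5518, 0.1323, 0.1832]
tool_rot: [[-0.026, 1.0, -0.001], [1.0, 0.026, -0.0], [-0.0, -0.001, -1.0]]
ft_force: [0.6, 0.5, -0.4]
grip_width: 0.0168
```

Request:
arm_command --rows "1 0 -1 0 0 0 0;1 0 -1 0 0 0 0;1 0 0 0 0 0 0;1 0 0 0 0 0 0"

```text
time_s: 16.42
position: [0.5499, 0.1323, 0.1832]
tool_rot: [[-0.026, 1.0, -0.0], [1.0, 0.026, -0.0], [-0.0, -0.0, -1.0]]
ft_force: [2.1, -0.5, -0.4]
grip_width: 0.0169
```

Request:
arm_command --rows "1 0 -0.6 0 0 0 0;1 0 0 0 0 0 0;1 0 0 0 0 0 0"

```text
time_s: 16.67
position: [0.5494, 0.1323, 0.1833]
tool_rot: [[-0.026, 1.0, -0.0], [1.0, 0.026, 0.0], [0.0, -0.0, -1.0]]
ft_force: [2.6, -0.6, -1.7]
grip_width: 0.0167
```

Request:
arm_command --rows "1 0 2 0 0 0 0;1 0 0 0 0 0 0;1 0 0 -6 0 0 0;1 0 0 -14 0 0 0;1 0 0 -20 0 0 0"

```text
time_s: 17.08
position: [0.5507, 0.1323, 0.2228]
tool_rot: [[-0.026, 1.0, -0.004], [1.0, 0.026, -0.0], [0.0, -0.004, -1.0]]
ft_force: [0.6, 0.3, -0.8]
grip_width: 0.0168
```

Request:
arm_command --rows "1 0 2.5 -15 0 0 0;1 0 0 0 0 0 0;1 0 0 0 0 0 0;1 0 0 0 0 0 0"

```text
time_s: 17.42
position: [0.5534, 0.1324, 0.2373]
tool_rot: [[-0.026, 1.0, -0.002], [1.0, 0.026, -0.0], [0.0, -0.002, -1.0]]
ft_force: [-0.1, -0.4, -1.3]
grip_width: 0.0171
```

Run:
```python
from h import *
import cv2,pickle
s=readout.observe();print(s["position"],s["ft_force"])
im=eyes.get_image("wrist");pickle.dump((s,eyes.camera_model("wrist"),im),open("w4.pkl","wb"))
c=im[145:245,205:305,::-1]
cv2.imwrite("pics/w4c.png",cv2.resize(c,None,fx=6,fy=6,interpolation=cv2.INTER_CUBIC))
```

```text
[0.55338346 0.13239385 0.23734547] [-0.14018019 -0.37622215 -1.27888848]
```

View pics/w4c.png

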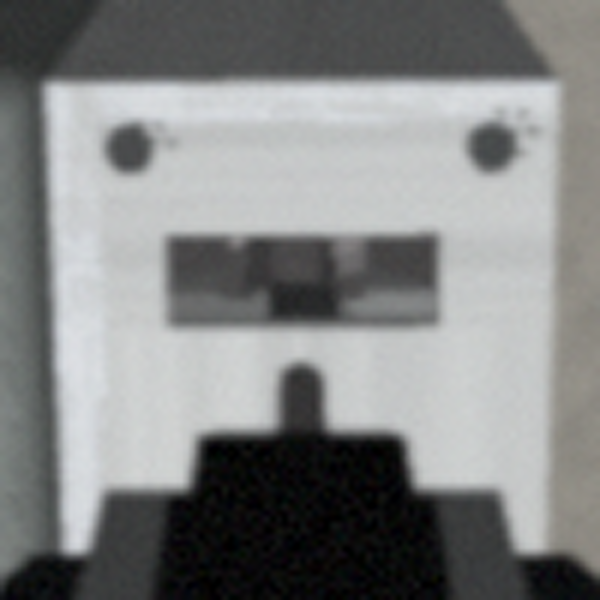

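The slot view shows a tooth crest at crop x≈351 against slot centre 303, about +14°. Bearing onset was at about 13.5° plus whole teeth, so the wheel is one tooth back. Now I'll return the bar to the middle hole.

Request:
arm_command --rows "1 -25 -6.2 0 0 0 0;1 -40 -9.9 0 0 0 0;1 -40 -9.9 0 0 0 0;1 -40 -9.9 0 0 0 0;1 -40 -9.9 0 0 0 0"

```text
time_s: 17.88
position: [0.5119, -0.0551, 0.2374]
tool_rot: [[-0.027, 1.0, -0.002], [1.0, 0.027, 0.001], [0.001, -0.002, -1.0]]
ft_force: [1.2, 0.3, -0.9]
grip_width: 0.0169
```

Request:
arm_command --rows "1 -40 -9.9 0 0 0 0;1 -40 -9.9 0 0 0 0;1 -40 -9.9 0 0 0 0;1 -40 -9.9 0 0 0 0;1 -40 -9.9 0 0 0 0"

```text
time_s: 18.3
position: [0.4676, -0.2566, 0.2374]
tool_rot: [[-0.026, 1.0, -0.001], [1.0, 0.026, 0.001], [0.001, -0.001, -1.0]]
ft_force: [0.2, 1.1, -0.9]
grip_width: 0.0172
```

Request:
arm_command --rows "1 -40 -9.9 0 0 0 0;1 -13 -3.6 0 0 0 0;1 0 0 0 0 0 7;1 0 0 0 0 0 7;1 0 0 0 0 0 7"

```text
time_s: 18.72
position: [0.4563, -0.3082, 0.2372]
tool_rot: [[0.34, 0.94, -0.002], [0.94, -0.34, 0.002], [0.001, -0.002, -1.0]]
ft_force: [0.2, 0.7, -1.1]
grip_width: 0.0171
```

Request:
arm_command --rows "1 0 0 0 0 0 7;1 0 0 0 0 0 7;1 0 0 0 0 0 7;1 0 0 0 0 0 7;1 0 0 0 0 0 6"

```text
time_s: 19.13
position: [0.4565, -0.3076, 0.2374]
tool_rot: [[0.807, 0.59, -0.001], [0.59, -0.807, 0.002], [-0.0, -0.002, -1.0]]
ft_force: [0.4, -0.6, -0.8]
grip_width: 0.0169
```

Request:
arm_command --rows "1 0 0 30 0 0 0;1 0 0 30 0 0 0;1 0 0 30 0 0 0;1 0 0 0 0 0 0;1 0 0 0 0 0 0"

```text
time_s: 19.55
position: [0.4563, -0.3076, 0.1475]
tool_rot: [[0.804, 0.595, -0.003], [0.595, -0.804, 0.003], [-0.0, -0.004, -1.0]]
ft_force: [1.0, -0.7, -0.5]
grip_width: 0.0168
```

Run:
```python
from h import *
import cv2
s=readout.observe();print(s["position"],s["tool_rot"].round(4),s["ft_force"])
print((s["tool_rot"].T@(np.array([.456,-.3082,.0735])-s["position"])*1000).round(2))
im=eyes.get_image("wrist")
cv2.imwrite("pics/w5.png",cv2.convertScaleAbs(cv2.resize(im[150:310,150:360,::-1],None,fx=3.6,fy=3.6,interpolation=cv2.INTER_CUBIC),alpha=1.8,beta=20))
```

```text
[ 0.4563334  -0.30762365  0.14746982] [[ 8.037e-01  5.950e-01 -2.500e-03]
 [ 5.950e-01 -8.037e-01  2.700e-03]
 [-4.000e-04 -3.700e-03 -1.000e+00]] [ 0.99580736 -0.67139521 -0.47862093]
[-0.58  0.54 73.97]
```

View pics/w5.png

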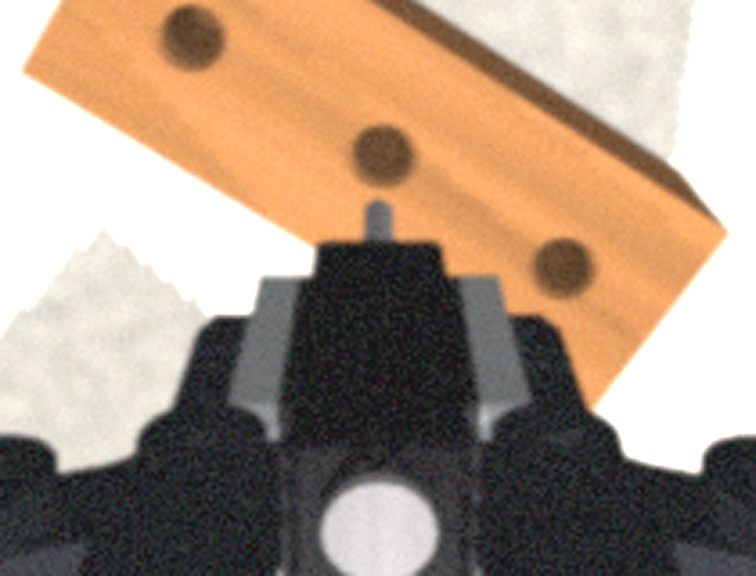

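The view shows the middle hole at (383,155) and the bar tip at (378,203), in line with each other.

Run:
```python
from h import *
s=readout.observe();m=eyes.camera_model("wrist")
h=onz(m,150+383/3.6-.4,150+155/3.6-.4,.044);t=onz(m,150+378/3.6-.4,150+208/3.6-.4,.0815)
print(h,t,s["position"],(s["tool_rot"].T@(h-t)*1000).round(2))
```

```text
[ 0.45784615 -0.30976071  0.044     ] [ 0.45841977 -0.30804252  0.0815    ] [ 0.45698297 -0.30834513  0.1490489 ] [-1.49  1.04 37.5 ]
```

Request:
arm_command --rows "1 -1 0.8 20 0 0 0;1 0 0 8 0 0 0;1 0 0 8 0 0 0;1 0 0 0 0 0 0"

```text
time_s: 19.93
position: [0.4562, -0.3093, 0.112]
tool_rot: [[0.804, 0.595, -0.001], [0.595, -0.804, 0.001], [-0.0, -0.001, -1.0]]
ft_force: [-0.7, -0.4, -1.4]
grip_width: 0.0172
```

Request:
arm_command --rows "1 0 0 12 0 0 0;1 0 0 12 0 0 0;1 0 0 8 0 0 0;1 0 0 3 0 0 0;1 0 0 0 0 0 0"

```text
time_s: 20.35
position: [0.4563, -0.3095, 0.0773]
tool_rot: [[0.804, 0.595, -0.0], [0.595, -0.804, 0.0], [-0.0, -0.001, -1.0]]
ft_force: [0.5, 0.0, -0.9]
grip_width: 0.0166
```

Request:
arm_command --rows "1 0 0 1.5 0 0 0;1 0 0 1 0 0 0;1 0 0 0 0 0 0;1 0 0 0 0 0 0"

```text
time_s: 20.68
position: [0.4564, -0.3096, 0.0751]
tool_rot: [[0.804, 0.595, 0.0], [0.595, -0.804, -0.0], [0.0, 0.001, -1.0]]
ft_force: [0.8, 0.1, -1.1]
grip_width: 0.0168
```

Request:
arm_command --rows "1 0 0 1 0 0 0;1 0 0 0 0 0 0;0 0 0 0 0 0 0;0 0 0 0 0 0 0;0 0 0 0 0 0 0"

```text
time_s: 21.1
position: [0.4564, -0.3096, 0.0739]
tool_rot: [[0.804, 0.595, 0.0], [0.595, -0.804, -0.0], [0.0, 0.0, -1.0]]
ft_force: [-0.6, 0.4, -0.1]
grip_width: 0.0525
```

Request:
arm_command --rows "0 0 0 0 0 0 0;0 0 0 0 0 0 0;0 0 0 0 0 0 0;0 0 0 0 0 0 0;0 0 0 0 0 0 0"

```text
time_s: 21.52
position: [0.4563, -0.3096, 0.0738]
tool_rot: [[0.804, 0.595, 0.0], [0.595, -0.804, 0.0], [0.0, -0.0, -1.0]]
ft_force: [0.9, -0.8, 0.1]
grip_width: 0.0855
```

Request:
arm_command --rows "0 0 0 0 0 0 0;0 0 0 -15 0 0 0;0 0 0 -30 0 0 0;0 0 0 -40 0 0 0;0 0 0 -40 0 0 0"

```text
time_s: 21.93
position: [0.4559, -0.3091, 0.1999]
tool_rot: [[0.804, 0.595, -0.001], [0.595, -0.804, 0.001], [-0.0, -0.002, -1.0]]
ft_force: [0.6, -0.4, 0.4]
grip_width: 0.0853
```

Request:
arm_command --rows "0 0 0 -30 0 0 0;0 -20 0 0 0 0 0;0 0 0 0 0 0 0;0 0 0 0 0 0 0"

```text
time_s: 22.27
position: [0.4399, -0.3215, 0.2287]
tool_rot: [[0.805, 0.594, -0.0], [0.594, -0.805, 0.0], [0.0, -0.0, -1.0]]
ft_force: [-0.0, 0.5, 0.2]
grip_width: 0.0856
```

Run:
```python
from h import *
import cv2
s=readout.observe();print(s["time_s"],s["position"],s["ft_force"],s["grip_width"])
im=eyes.get_image("wrist")
cv2.imwrite("pics/w6.png",cv2.convertScaleAbs(cv2.resize(im[:,:,::-1],(800,600),interpolation=cv2.INTER_CUBIC),alpha=1.8,beta=20))
```

```text
22.2667 [ 0.43986993 -0.32152386  0.22870253] [-0.02073327  0.54532768  0.24046959] 0.08555276636229468
```

View pics/w6.png

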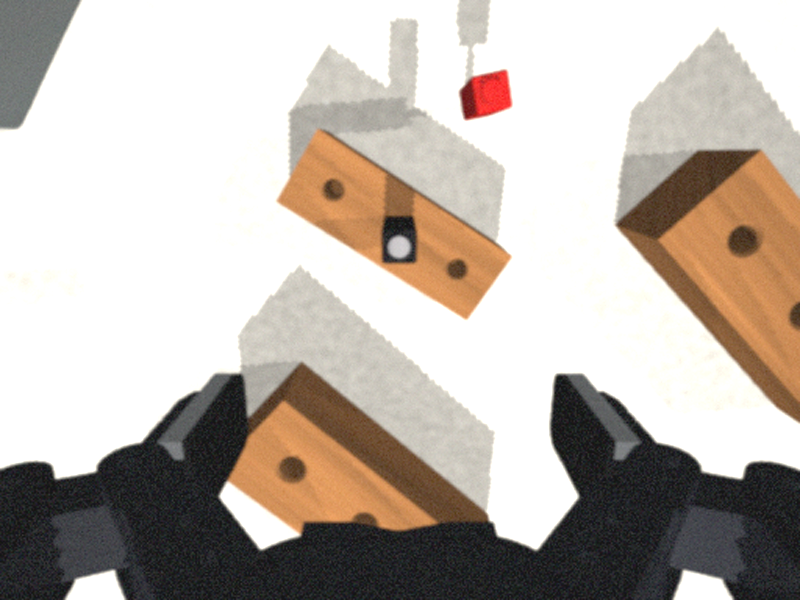

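The bar stands upright in the middle hole, with its cap at (399,247). The gripper is open and clear, and the red decoy is still in place.

```bash
python3 -c "
from rig import env
print(env.close_job())"
```

```text
the job is handed in; nothing more can be done
None
```

The pump's track is set as you asked, one tooth back from bearing on the rollers. The bar is back upright in the middle hole of its rack, and I handed the job in at about 22 s.

- **Closing the track:** I pushed the wheel one full tooth toward the open face, then part of a second, about 1.3 teeth in all. The push stayed near 2 N until the track came to bear, then climbed steadily to about 10 N, and I stopped there. The highest force read while pushing was about 10 N, well under the 20 N limit.
- **Backing off:** I moved to the other side of the same tooth and pushed it back one pitch, at about 2–3 N.
- **Wheel check:** Through the slot, a tooth crest showed at about +14°. The track began to bear with a tooth at about +13.5°, so the wheel is one tooth back, within about 2°. When I first touched the tooth's other side it read about 12°, roughly 0.05 tooth off the forward reading, so I aimed in between.
- **Bar and bench:** The last picture shows the bar upright in the middle hole, the gripper open and clear of it, and the red bar still standing. I didn't check the flask, dropper, cover or burner again after the start; the arm's route kept clear of them and I felt no unexpected contact.

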